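Change over the UV sterilising drawer

ROBOT

A 6-joint arm with a two-finger parallel gripper is mounted at the origin on the work surface. World frame = base frame: x ahead of the robot, y to its left, z up, the work surface at z = 0. Lengths are in m, angles in rad, forces in N, time in s.
With the tool pointing down it reaches from about 0.25 to 0.775 m from the base axis. Payload 4 kg.
Tool frame: the origin (TCP) lies between the finger pads; the fingertips stand 11 mm ahead of it and the grasp point (between the pads) lies 8 mm behind it (robot.tip_extent is the z of the fingertips in the tool frame, in m); z points along the fingers, y is the line along which they close (so a half turn about z gives the same grasp; the last joint's range is limited). The gripper opens to 94 mm and grips with 3 to 60 N. Pads are 16 mm wide; open, the fingers measure 119 mm over their backs; the gripper's body (75 mm by 177 mm) begins 78 mm behind the grasp point.
Start: joints at [1.05, 0.087, 1.371, -0, 1.684, -0.103], TCP at [0.223, 0.503, 0.217] pointing down, gripper open.
Joint ranges: [-3.1, 3.1], [-0.76, 2.03], [0.27, 2.55], [-1.08, 4.22], [0.17, 2.65], [-2.57, 2.57]. Speed limits (rad/s): [2.79, 2.79, 3.14, 3.14, 3.14, 3.14].

INTERFACE

Orientations are given as [roll, pitch, yaw] about the fixed x, y, z axes, in that order (R = Rz(yaw) Ry(pitch) Rx(roll)).
In Python, from bench import robot, imaging gives the robot as it stands.
- The arm moves only by the shell command python3 -m pendant 'ROWS'. ROWS is JSON, a list of rows, each a list of 7 numbers: the shift along the world's x, y, z in cm, then the turn, a rotation vector about the world's x, y, z in degrees, then the opening, from 0 (shut) to 1 (fully open). In form: [[dx, dy, dz, ax, ay, az, jaw], ...]. A call has 1 to 8 rows; each row shifts and turns the commanded pose from where the row before left it; what a row does not reach is not made up. A row lasts 1/10 s, in which the tool goes at most 50 mm and 8.59 degrees, less where a joint would pass 70% of its speed; a pose out of reach is approached as far as the arm can. A call is refused whole if a number of a shift passes 5 or a number of a turn 8.59, either way. A call with a gripper value outside its range is refused whole. The fingers move at their own pace and stop on an object; the grip force is fixed at half the most. Time passes only in rows, so rows that do not move let the fingers close. It gives the time, the measured TCP pose, the force, the opening and the grip force at its end, in the units of the state.
- robot.get_obs(): the state, without advancing time (a new reading comes with each control period).
- imaging.snapshot(name): name is "scene" or "top" or "wrist"; returns the picture (480x640x3 uint8, red, green, blue); there is no depth.
- imaging.camera_params(name): a dict with "camera_matrix" (3x3 intrinsics, pixels), "R" (3x3) and "t" (3): a world point X has camera coordinates R X + t. Camera axes: x right, y down, z forward; pixel columns grow to the right and rows downward; lengths in m; the calibration is good to about 2 mm. A picture is of the moment at which its call begins: read the wrist's pose just before it. camera_params takes no time and is no camera call; for the wrist camera it gives the pose at the moment of the call.
- robot.close_job(): hands the job in; it is judged then, once.
The state is a dict: "time": time; "joint_positions": joint angles; "qvel": joint speeds; "joint_torque": joint torques, N m; "tool_pos": TCP position; "ee_rot": TCP orientation; "wrist_force": force on the tool from outside, world axes, zero at the start; "wrist_torque": the same for the moment, N m; "width": finger opening in m; "finger_force": force on a finger pad.
Only numpy, scipy, OpenCV 4.12 (cv2) and the standard library are available. Lean on these libraries where they do the work, as an engineer would, in place of code of your own. Each camera call takes 0.05 s, during which the arm holds its last target. There are 200 camera calls.

TASK

The UV cabinet has finished its cycle: turn its timer knob back until the pointer reads zero, and only then pull the drawer out to its stop. Move every green-lidded box from the drawer to the white-rimmed steel plate, lay every orange-lidded box in the drawer, in a single layer, and push the drawer fully home, with the timer still at zero. Leave the jar, the waste pot and the tube rack where they are.

Things in the scene. Friction and masses are not known exactly. Their poses are not given: they have to be found in the camera images.
- cabinet: white steel UV sterilising cabinet fixed on the bench, 300 (x) x 290 (y) x 130 mm high; origin: centre of its underside; its front with the blue drawer faces its own -x, towards the robot
- drawer (a joint): how far the cabinet's only drawer is pulled out, m: 0 = fully home, 0.15 = at its stop. Slides along the cabinet's -x; about 2 N of friction, stays where it is left
- drawer_handle (a point): middle of the drawer's steel bar handle: a round bar 11 mm thick, 120 mm long along the cabinet's y, 40 mm clear of the blue front to its axis (34 mm gap), 28 mm below the cabinet's top; nothing above it; moves with the drawer
- drawer_in (a point): centre of the drawer's inner floor; moves with the drawer, axes as the cabinet's (x into the cabinet). Inside 238 (x) x 248 (y) mm; above this floor the walls reach 45 mm, the front panel 54 mm, the cabinet's top face 67 mm. With the drawer at its stop only x = -0.119 to +0.025 m in this frame is open to the sky, the rest is under the cabinet's top
- console: grey timer console, 90 x 110 x 40 mm high, standing fixed on the cabinet's top near its front edge, left or right of the middle; origin: centre of its underside; on its top a white dial with 12 marks, the thick red mark on its own -x side (towards the robot) is zero
- timer (a joint): angle of the timer knob, rad: 0 = yellow pointer at the red zero mark; grows clockwise seen from above, so turn counter-clockwise to bring it down. Found between 1.0 and 2.6. No stop or click at zero: it can be overshot to -1.0
- timer_grip (a point): on the knob's axis (vertical), at the height to grip, 30 mm above the dial. Black knob: disc 60 mm across, 8 mm thick, on it an upright bar 56 mm long, 14 mm wide, up to 40 mm above the dial; this point's -x points along the bar to the pointer's end; friction 0.04 N m, stays where it is left
- red_mat: red mat, 280 (x) x 210 (y) x 4 mm, fixed on the bench left or right of the cabinet, where the orange-lidded boxes wait; origin: centre of its underside
- white_mat: white-rimmed steel plate, 280 (x) x 210 (y) x 4 mm, flat, fixed on the bench on the other side: the clean place for the sterile boxes; origin: centre of its underside
- orange0: a lidded tube box, 100 x 34 x 36 mm, about 130 g: white lower half, orange lid; waiting on the red mat, or absent; two or three are present. Rigid and plain-sided, grip it across its 34 mm width; nothing inside can spill; origin: centre of its underside, x along its length
- orange0_center (a point): the middle of box orange0
- orange1: a lidded tube box, 100 x 34 x 36 mm, about 130 g: white lower half, orange lid; waiting on the red mat, or absent; two or three are present. Rigid and plain-sided, grip it across its 34 mm width; nothing inside can spill; origin: centre of its underside, x along its length
- orange1_center (a point): the middle of box orange1
- orange2: a lidded tube box, 100 x 34 x 36 mm, about 130 g: white lower half, orange lid; waiting on the red mat, or absent; two or three are present. Rigid and plain-sided, grip it across its 34 mm width; nothing inside can spill; origin: centre of its underside, x along its length
- orange2_center (a point): the middle of box orange2
- green0: a lidded tube box, 100 x 34 x 36 mm, about 130 g: white lower half, green lid; sterile, in the drawer at the start, or absent; one or two are present. Rigid and plain-sided, grip it across its 34 mm width; nothing inside can spill; origin: centre of its underside, x along its length. Not visible until the drawer is out
- green0_center (a point): the middle of box green0
- green1: a lidded tube box, 100 x 34 x 36 mm, about 130 g: white lower half, green lid; sterile, in the drawer at the start, or absent; one or two are present. Rigid and plain-sided, grip it across its 34 mm width; nothing inside can spill; origin: centre of its underside, x along its length. Not visible until the drawer is out
- green1_center (a point): the middle of box green1
- jar: closed glass jar with blue cap, 58 mm across, 85 mm high, on the cabinet's top beside the console; leave it alone; origin: centre of its underside
- waste_pot: yellow waste pot with red lid, 90 mm across, 103 mm high, on the bench, nearer the robot than the mat or plate; leave it alone; origin: centre of its underside
- tube_rack: white rack of capped tubes, 70 x 100 x 93 mm high, on the bench, nearer the robot than the mat or plate; leave it alone; origin: centre of its underside
Not all that is in view belongs to the job. What is shaped like the orange2 but blue or pink is not meant.

How it is judged:
On the way, in this order (a step that is already met when the one before it is completed fails the run):
1. the timer reads zero, the drawer still closed (value of joint timer between -0.15 and 0.15 rad and value of joint drawer below 0.02 m), for 0.2 s.
2. the drawer is pulled out to its stop (value of joint drawer above 0.143 m), for 0.2 s.
3. the drawer is fully home again, holding every orange-lidded box and no green one (value of joint drawer below 0.006 m and x of orange0_center in the frame of drawer_in between -0.11 and 0.11 m and y of orange0_center in the frame of drawer_in between -0.115 and 0.115 m and z of orange0_center in the frame of drawer_in between 0.005 and 0.035 m and linear speed of each of orange0, orange1, orange2, green0, green1 below 0.03 m/s and x of orange1_center in the frame of drawer_in between -0.11 and 0.11 m and y of orange1_center in the frame of drawer_in between -0.115 and 0.115 m and z of orange1_center in the frame of drawer_in between 0.005 and 0.035 m and x of orange2_center in the frame of drawer_in between -0.11 and 0.11 m and y of orange2_center in the frame of drawer_in between -0.115 and 0.115 m and z of orange2_center in the frame of drawer_in between 0.005 and 0.035 m and x of green0_center in the frame of white_mat between -0.14 and 0.14 m and y of green0_center in the frame of white_mat between -0.1 and 0.1 m and z of green0_center in the frame of white_mat between 0.005 and 0.04 m and x of green1_center in the frame of white_mat between -0.14 and 0.14 m and y of green1_center in the frame of white_mat between -0.1 and 0.1 m and z of green1_center in the frame of white_mat between 0.005 and 0.04 m), for 0.2 s.
At the end, for the whole second after the job is handed in: timer within 0.15 rad of zero; drawer within 6 mm of home; middle of each orange-lidded box within 110 mm (x), 115 mm (y) of the drawer floor's middle and under 35 mm above it; middle of each green-lidded box within 140 mm (x), 100 mm (y) of the plate's, under 40 mm above it; all at rest (all of step 3 and value of joint timer between -0.15 and 0.15 rad); the robot touches nothing.
It fails at once if the drawer is opened by more than 20 mm while the timer is more than 0.3 rad from zero (lamp on) (value of joint drawer above 0.02 m and (value of joint timer above 0.3 rad or value of joint timer below -0.3 rad)).
It fails at once if the jar, waste pot or tube rack is moved by more than 40 mm or tipped (distance of any of jar, waste_pot, tube_rack from where it was at the start of the episode above 0.04 m or angle between any of jar, waste_pot, tube_rack's own z axis and vertical above 0.5 rad).
Of orange0, orange1, orange2 only 2 to 3 are there at a start; the rules pass over those that are not, and their reading is None.
Of green0, green1 only 1 to 2 are there at a start; the rules pass over those that are not, and their reading is None.
At some moment in a run one of orange0, orange1, orange2 may be knocked a few centimetres aside while the robot is not near it.
Once in a run the grip may slacken for a moment while it holds something.
It also fails if it takes over 210 s, if anything falls off the work surface, if the arm or the gripper's body presses on something with over 40 N, if the wrist force passes 120 N, or if a joint passes its speed limit or range.

## Working session

There is one attempt and no reset: what is moved stays moved. The work goes in short steps, Python scripts to look and compute and a shell command to move; the robot and the scene stay as the last step left them, time stands still between calls to the robot, and variables do not carry over. Pictures are saved under pics/ and viewed, at most 14 in all, crops included, and the job is handed in when it is done.

```bash
ls; mkdir -p pics
cat > h.py <<'E'
import numpy as np, cv2
from bench import robot, imaging
def snap(n, f=None):
    P=imaging.camera_params(n); im=imaging.snapshot(n)
    if f: cv2.imwrite('pics/'+f, im[:,:,::-1])
    return im,P
def ray(P,u,v):
    d=np.linalg.inv(P['camera_matrix'])@[u,v,1]; R=np.array(P['R']); return -R.T@np.array(P['t']), R.T@d
def onz(P,u,v,z):
    c,d=ray(P,u,v); return c+d*(z-c[2])/d[2]
def proj(P,X):
    p=np.array(P['camera_matrix'])@(np.array(P['R'])@X+np.array(P['t'])); return p[:2]/p[2]
def st():
    o=robot.get_obs(); print(round(o['time'],2),np.round(o['tool_pos'],4),np.round(np.degrees(o['ee_rot']),1),np.round(o['joint_positions'],2),round(o['width'],4),np.round(o['wrist_force'],1))
E
python3 - <<'E'
from h import *
for n in ('scene','top'):
    im,P=snap(n,n+'0.png'); print(n, P['camera_matrix'], -np.array(P['R']).T@P['t'], np.round(P['R'],2))
st()
E
```

```text
pics
scene [[511.56270379   0.         320.68660475]
 [  0.         511.56270379 242.06313187]
 [  0.           0.           1.        ]] [1.31096569 0.53053081 1.08965753] [[-0.47  0.88 -0.02]
 [ 0.64  0.33 -0.69]
 [-0.61 -0.34 -0.72]]
top [[587.84089169   0.         319.05004982]
 [  0.         587.84089169 247.22433029]
 [  0.           0.           1.        ]] [0.17317063 0.06252217 1.76892287] [[-0.   -1.   -0.02]
 [-0.98  0.01 -0.2 ]
 [ 0.2   0.02 -0.98]]
0.1 [0.223  0.5023 0.2155] [-179.9   -0.   156.1] [ 1.05  0.09  1.37 -0.    1.68 -0.1 ] 0.0939 [0.1 1.2 0.2]
```

View pics/scene0.png

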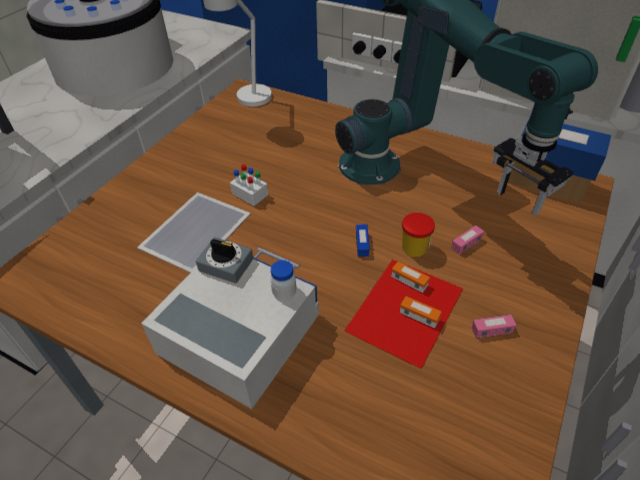

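View pics/top0.png

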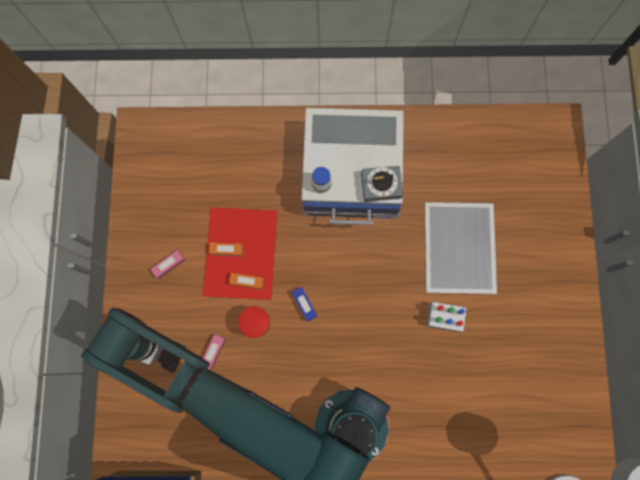

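The scene view shows the console on the cabinet's right (robot's view), the jar on its left, two orange boxes on the red mat, and the pink/blue decoys. In the top view the cabinet top spans about (304..404, 110..205), the handle is at (351,217), the knob at (381,181), and the boxes are at (226,249) and (246,281). I'll zoom in on the console next.

Run:
```python
from h import *
im,P=snap('top')
c=im[100:230,295:415]
cv2.imwrite('pics/top_c.png',cv2.resize(c,None,fx=4.6,fy=4.6,interpolation=cv2.INTER_CUBIC)[:,:,::-1])
hsv=cv2.cvtColor(im,cv2.COLOR_RGB2HSV)
def rects(lo,hi,z,name,amin=60):
    m=cv2.inRange(hsv,np.array(lo),np.array(hi)); cs,_=cv2.findContours(m,cv2.RETR_EXTERNAL,cv2.CHAIN_APPROX_NONE)
    for k in cs:
        if cv2.contourArea(k)<amin: continue
        w=np.array([onz(P,u,v,z)[:2] for u,v in cv2.boxPoints(cv2.minAreaRect(k))])
        e=w[1]-w[0],w[2]-w[1]; L=max(e,key=np.linalg.norm)
        print(name,np.round(w.mean(0),4),[round(np.linalg.norm(x),3) for x in e],'yaw',round(np.degrees(np.arctan2(L[1],L[0])),1),'px',np.round(cv2.minAreaRect(k)[0]))
rects([5,180,120],[16,255,255],.036,'orange',40)
rects([0,200,100],[4,255,255],.004,'red',800)
rects([22,150,100],[35,255,255],.205,'yellow',3)
rects([0,0,185],[180,40,255],.13,'white',300)
rects([105,100,60],[125,255,255],.13,'blue',60)
```

```text
orange [0.426  0.3106] [np.float64(0.038), np.float64(0.104)] yaw -98.8 px [245. 280.]
orange [0.5242 0.3757] [np.float64(0.106), np.float64(0.037)] yaw -90.3 px [224. 248.]
white [0.2549 0.9024] [np.float64(0.169), np.float64(0.051)] yaw -15.5 px [ 27. 337.]
white [ 0.5052 -0.3116] [np.float64(0.196), np.float64(0.26)] yaw 177.4 px [460. 248.]
white [0.5767 0.9401] [np.float64(0.458), np.float64(0.15)] yaw 1.9 px [ 25. 227.]
white [ 0.7848 -0.0105] [np.float64(0.28), np.float64(0.29)] yaw -92.6 px [353. 155.]
blue [0.3453 0.1315] [np.float64(0.029), np.float64(0.092)] yaw -152.2 px [304. 304.]
blue [ 0.6291 -0.0031] [np.float64(0.013), np.float64(0.272)] yaw -92.3 px [351. 205.]
blue [0.7211 0.0829] [np.float64(0.047), np.float64(0.049)] yaw 179.7 px [321. 175.]
```

View pics/top_c.png

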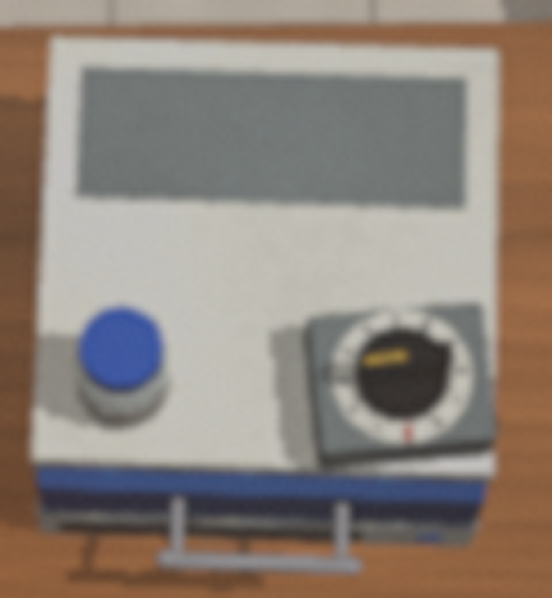

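The pointer points to image-left, about world angle 97°, and the red mark is at about 187°. The knob therefore needs roughly a +90° counter-clockwise turn. I'll move the wrist camera over the knob to measure it properly.

```bash
python3 -m pendant '[[0,0,5,0,0,-8,1],[0,0,5,0,0,-8,1],[0,0,5,0,0,-8,1],[2.7,-3.8,0,0,0,-7,1],[2.7,-3.8,0,0,0,-7,1],[2.7,-3.8,0,0,0,-7,1],[2.7,-3.8,0,0,0,-7,1],[2.7,-3.8,0,0,0,-7,1]]' 
python3 -m pendant '[[2.7,-3.8,0,0,0,0,1],[2.7,-3.8,0,0,0,0,1],[2.7,-3.8,0,0,0,0,1],[2.7,-3.8,0,0,0,0,1],[2.7,-3.8,0,0,0,0,1],[2.7,-3.8,0,0,0,0,1],[2.7,-3.8,0,0,0,0,1],[2.7,-3.8,0,0,0,0,1]]'
python3 -m pendant '[[2.7,-3.8,0,0,0,0,1],[2.7,-3.8,0,0,0,0,1],[0,0,0,0,0,0,1],[0,0,0,0,0,0,1],[0,0,0,0,0,0,1]]'
python3 - <<'E'
from h import *
st()
im,P=snap('wrist','w1.png'); c,d=ray(P,320,240); print(c,d)
T=imaging.camera_params('top')
for n,u,v,z in [('dial',382.2,181.5,.17),('handle',351.5,222.2,.102),('jar',321,175,.215),('frontL',295+32/4.6,100+463/4.6,.13),('frontR',295+495/4.6,100+475/4.6,.13),('backL',295+50/4.6,100+37/4.6,.13),('backR',295+498/4.6,100+48/4.6,.13)]: print(n,onz(T,u,v,z).round(4))
E
```

```text
time: 0.95
tool_pos: [0.3588, 0.3111, 0.3662]
ee_rot: [-3.142, 0.0, 1.69]
wrist_force: [0.3, -0.0, -0.4]
width: 0.0941
finger_force: 0.0
time: 1.75
tool_pos: [0.5749, 0.0069, 0.3661]
ee_rot: [-3.141, -0.0, 1.694]
wrist_force: [0.4, 1.2, 0.6]
width: 0.0938
finger_force: 0.0
time: 2.25
tool_pos: [0.6278, -0.0664, 0.3669]
ee_rot: [3.141, -0.0, 1.695]
wrist_force: [-0.5, 0.3, 0.3]
width: 0.0936
finger_force: 0.0
2.25 [ 0.6278 -0.0664  0.3669] [180.   -0.   97.1] [-0.2   0.3   0.82  0.    2.02 -0.32] 0.0936 [-0.5  0.3  0.3]
[0.61978505 0.00619062 0.53440508] [ 0.03331036 -0.27295591 -0.96180715]
dial [ 0.6871 -0.091   0.17  ]
handle [ 0.5857 -0.0053  0.102 ]
jar [0.6926 0.0819 0.215 ]
frontL [0.6438 0.1382 0.13  ]
frontR [ 0.6341 -0.1521  0.13  ]
backL [0.9309 0.1277 0.13  ]
backR [ 0.9205 -0.1626  0.13  ]
```

View pics/w1.png

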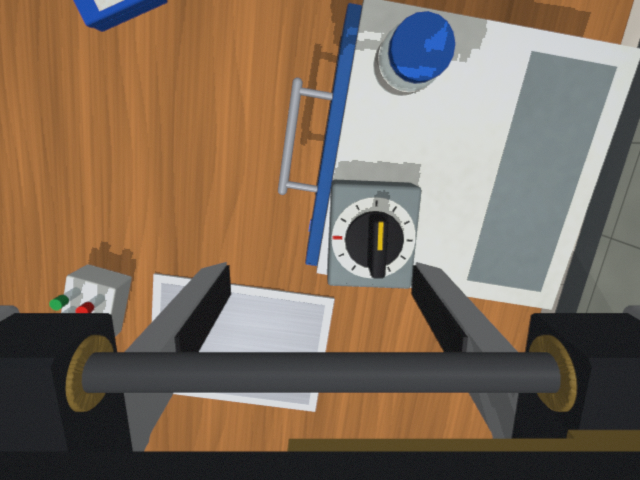

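The wrist view shows the dial centre near (376,237), the red mark at (337,238), the yellow pointer at (380,235) pointing up, and the handle bar from (297,82) to (284,191). I'll measure these with masks.

Run:
```python
from h import *
o=robot.get_obs(); im=cv2.imread('pics/w1.png'); P=imaging.camera_params('wrist'); hsv=cv2.cvtColor(im,cv2.COLOR_BGR2HSV)
roi=np.zeros(im.shape[:2],np.uint8); roi[185:290,330:422]=1
def m(lo,hi): return cv2.inRange(hsv,np.array(lo),np.array(hi))*roi
def w(pts,z): return np.array([onz(P,u,v,z)[:2] for u,v in pts])
y=m([20,120,100],[35,255,255]); r=m([0,150,100],[6,255,255])|m([174,150,100],[180,255,255]); d=m([0,0,190],[180,40,255])
ys=np.argwhere(y)[:,::-1].astype(float); wy=w(ys,.21); c=wy.mean(0); v=np.linalg.svd(wy-c)[2][0]; print('yellow',c,np.degrees(np.arctan2(v[1],v[0])),len(ys), np.ptp(wy,axis=0))
rs=np.argwhere(r)[:,::-1].astype(float); wr=w(rs,.17); print('red',wr.mean(0),len(rs))
k=max(cv2.findContours(d,cv2.RETR_EXTERNAL,cv2.CHAIN_APPROX_NONE)[0],key=cv2.contourArea).reshape(-1,2).astype(np.float32)
(cc,rad)=cv2.minEnclosingCircle(w(k,.17).astype(np.float32)); print('dial',cc,rad)
e=np.array(cc); z=wr.mean(0)-e; print('zero dir',np.degrees(np.arctan2(z[1],z[0])),'console edge?')
# grey console outline angle
b=m([90,15,60],[115,80,160]); print('pointer from centre',c-e)
print('handle ends',w([(297,82),(284,191)],.102), 'front edge top px', w([(363,4),(319,262)],.13))
bk=m([0,0,0],[180,255,50]); print('px dark',bk.sum()//255)
```

```text
yellow [ 0.68491654 -0.07512601] -83.42257145572692 163 [0.0076568  0.02669952]
red [ 0.6495683  -0.09189055] 21
dial (0.681739330291748, -0.08943632990121841) 0.0422574020922184
zero dir -175.63754706044784 console edge?
pointer from centre [0.00317721 0.01431032]
handle ends [[ 0.58764389  0.05910766]
 [ 0.58548994 -0.06214874]] front edge top px [[ 0.64593153  0.1346612 ]
 [ 0.63608468 -0.13485014]]
px dark 2418
```

```bash
python3 -m pendant '[[2.9,-1.2,-2,0,0,0,0.5],[2.9,-1.2,-3,0,0,0,0.5],[0,0,-4.5,0,0,0,0.5],[0,0,-4,0,0,0,0.5],[0,0,-2.5,0,0,0,0.5],[0,0,-1.2,0,0,0,0.5],[0,0,0,0,0,0,0.5],[0,0,0,0,0,0,0.5]]' | head -3
python3 -m pendant '[[0,0,0,0,0,0,0],[0,0,0,0,0,0,0],[0,0,0,0,0,0,0],[0,0,0,0,0,0,0],[0,0,0,0,0,0,0],[0,0,0,0,0,0,0],[0,0,0,0,0,0,0],[0,0,0,0,0,0,0]]'
```

```text
time: 3.1
tool_pos: [0.6868, -0.0907, 0.1972]
ee_rot: [3.138, 0.001, 1.695]
time: 3.9
tool_pos: [0.6852, -0.0916, 0.195]
ee_rot: [-3.14, 0.0, 1.694]
wrist_force: [-4.8, -0.5, 4.2]
width: 0.0137
finger_force: 30.0
```

```bash
python3 -m pendant '[[0,0,0,0,0,6,0],[0,0,0,0,0,6,0],[0,0,0,0,0,6,0],[0,0,0,0,0,6,0],[0,0,0,0,0,6,0],[0,0,0,0,0,6,0],[0,0,0,0,0,6,0],[0,0,0,0,0,6,0]]'
python3 -m pendant '[[0,0,0,0,0,6,0],[0,0,0,0,0,6,0],[0,0,0,0,0,6,0],[0,0,0,0,0,6,0],[0,0,0,0,0,6,0],[0,0,0,0,0,5,0],[0,0,0,0,0,5,0],[0,0,0,0,0,0,0]]'
python3 -m pendant '[[0,0,0,0,0,0,0],[0,0,0,0,0,0,0],[0,0,0,0,0,0,0.5],[0,0,0,0,0,0,0.5],[0,0,0,0,0,0,0.5],[0,0,0,0,0,0,0.5],[0,0,3,0,0,0,0.5],[0,0,5,0,0,0,0.5]]'
python3 -m pendant '[[-1,0,5,0,0,0,0.6],[-2,0,3,0,0,0,0.6],[-3,0,0,0,0,0,0.6],[0,0,0,0,0,0,0.6],[0,0,0,0,0,0,0.6],[0,0,0,0,0,0,0.6]]'
python3 - <<'E'
from h import *
st(); im,P=snap('wrist','w2.png'); im,P=snap('top')
cv2.imwrite('pics/top_c2.png',cv2.resize(im[150:225,345:410],None,fx=7,fy=7,interpolation=cv2.INTER_CUBIC)[:,:,::-1])
E
```

```text
time: 4.7
tool_pos: [0.6864, -0.0909, 0.195]
ee_rot: [3.14, 0.0, 2.536]
wrist_force: [-2.2, 0.2, 3.0]
width: 0.0135
finger_force: 30.0
time: 5.5
tool_pos: [0.6866, -0.0897, 0.195]
ee_rot: [3.139, 0.002, -3.052]
wrist_force: [-1.1, 3.7, 2.6]
width: 0.0136
finger_force: 30.0
time: 6.3
tool_pos: [0.6844, -0.0914, 0.2692]
ee_rot: [3.138, -0.011, -3.054]
wrist_force: [1.1, 0.7, -0.3]
width: 0.0468
finger_force: 0.0
time: 6.9
tool_pos: [0.627, -0.0915, 0.3524]
ee_rot: [3.141, -0.001, -3.053]
wrist_force: [0.3, 0.3, -0.5]
width: 0.0564
finger_force: 0.0
6.9 [ 0.627  -0.0915  0.3524] [ 1.80e+02 -1.00e-01 -1.75e+02] [-0.23  0.3   0.85  0.    1.99 -1.89] 0.0564 [ 0.3  0.3 -0.5]
```

View pics/w2.png

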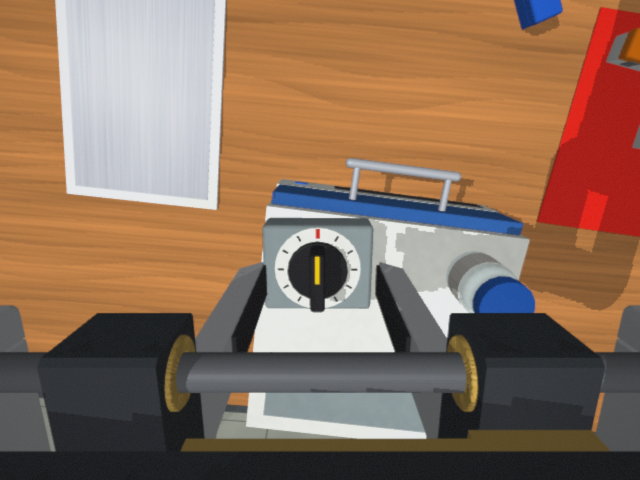

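The pointer (317,270) lines up with the red mark (318,234), so the timer reads zero to within a few degrees. I'll check that numerically and refine the handle position.

Run:
```python
from h import *
im=cv2.imread('pics/w2.png'); P=imaging.camera_params('wrist'); hsv=cv2.cvtColor(im,cv2.COLOR_BGR2HSV)
roi=np.zeros(im.shape[:2],np.uint8); roi[215:320,262:374]=1
def m(lo,hi): return cv2.inRange(hsv,np.array(lo),np.array(hi))*roi
def w(mask,z): return np.array([onz(P,u,v,z)[:2] for v,u in np.argwhere(mask)])
for n,mk,z in [('yellow',m([20,120,100],[35,255,255]),.21),('red',m([0,150,100],[6,255,255])|m([174,150,100],[180,255,255]),.17)]:
    a=w(mk,z); c=a.mean(0); v=np.linalg.svd(a-c)[2][0]; print(n,c,np.degrees(np.arctan2(v[1],v[0])),len(a))
b=w(m([90,15,60],[115,90,170]),.17)
r=cv2.minAreaRect(b.astype(np.float32)); print('console',r)
h=[onz(P,u,v,.102)[:2] for u,v in [(349,162),(458,177)]]; print('handle',h, np.mean(h,0))
```

```text
yellow [ 0.67255555 -0.09032401] 5.059721285578814 171
red [ 0.64954592 -0.09171726] 4.927858385987686 16
console ((0.6794679164886475, -0.08949332684278488), (0.0970638319849968, 0.10832370817661285), 5.020941257476807)
handle [array([ 0.58249266, -0.06277621]), array([0.58823592, 0.06123017])] [ 0.58536429 -0.00077302]
```

The pointer is at 5.06° and the console at 5.0°, so the timer is at zero. Next I go to the handle (0.5855, -0.001, 0.102) with the cabinet yaw at about -2.1°, tilting the tool 30° to keep its body clear of the console.

```bash
python3 -m pendant '[[-0.8,0.75,0,0,0,-8.1,0.27],[-0.8,0.75,0,0,0,-8.1,0.27],[-0.8,0.75,0,0,0,-8.1,0.27],[-0.8,0.75,0,0,0,-8.1,0.27],[-0.8,0.75,0,0,0,-8.1,0.27],[-0.8,0.75,0,0,0,-8.1,0.27],[-0.8,0.75,0,0,0,-8.1,0.27],[-0.8,0.75,0,0,0,-8.1,0.27]]' >/dev/null
python3 -m pendant '[[-0.8,0.75,0,0,0,-8.1,0.27],[-0.8,0.75,0,0,0,-8.1,0.27],[-0.8,0.75,0,0,0,-8.1,0.27],[-0.8,0.75,0,0,0,-8.0,0.27],[0,0,-4,0,-7.5,0,0.27],[0,0,-4,0,-7.5,0,0.27],[0,0,-4,0,-7.5,0,0.27],[0,0,-3.3,0,-7.5,0,0.27]]' >/dev/null
python3 -m pendant '[[0,0,0,0,0,0,0.27],[0,0,0,0,0,0,0.27],[0,0,0,0,0,0,0.27]]'
python3 -c "
from h import *
st()
im,P=snap('wrist','w3.png')"
```

```text
time: 8.9
tool_pos: [0.5372, -0.0023, 0.2122]
ee_rot: [2.602, -0.016, 1.54]
wrist_force: [1.2, 0.4, 0.8]
width: 0.0256
finger_force: 0.0
8.9 [ 0.5372 -0.0023  0.2122] [149.1  -0.9  88.2] [-0.16 -0.33  1.85  0.09  1.09 -0.15] 0.0256 [1.2 0.4 0.8]
```

View pics/w3.png

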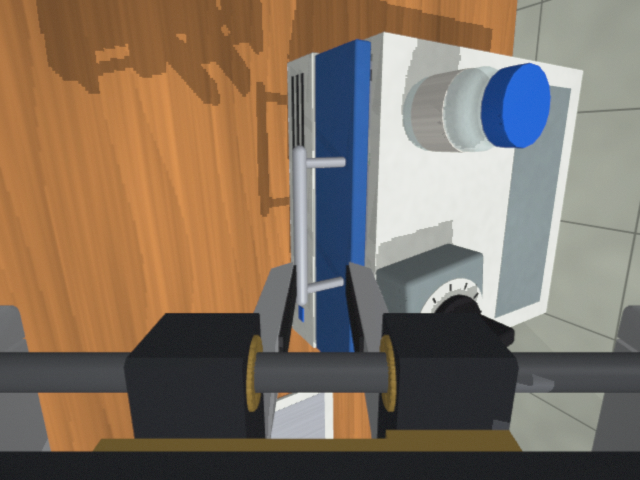

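The bar runs from (300,150) to (303,305) between the fingers' line, and the fingers straddle it after a small shift of 1.8 cm towards the robot. Then I advance along the tool axis.

```bash
python3 -m pendant '[[-1.8,0,0,0,0,0,0.27],[0,0,0,0,0,0,0.27],[2.3,0,-3.9,0,0,0,0.27],[2.3,0,-3.9,0,0,0,0.27],[1.6,0,-2.6,0,0,0,0.27],[0.8,0,-1.3,0,0,0,0.27],[0,0,0,0,0,0,0.27],[0,0,0,0,0,0,0.27]]'
python3 -m pendant '[[0,0,0,0,0,0,0],[0,0,0,0,0,0,0],[0,0,0,0,0,0,0],[0,0,0,0,0,0,0],[0,0,0,0,0,0,0]]'
```

```text
time: 9.75
tool_pos: [0.5865, -0.0018, 0.088]
ee_rot: [2.612, -0.017, 1.54]
wrist_force: [0.7, -0.3, 0.4]
width: 0.0255
finger_force: 0.0
time: 10.25
tool_pos: [0.5863, -0.0018, 0.0899]
ee_rot: [2.606, -0.017, 1.54]
wrist_force: [2.2, 0.8, 5.5]
width: 0.0104
finger_force: 30.0
```

```bash
python3 -m pendant '[[-1,0.04,0,0,0,0,0],[-2,0.07,0,0,0,0,0],[-2,0.07,0,0,0,0,0],[-2,0.07,0,0,0,0,0],[-2,0.07,0,0,0,0,0],[-2,0.07,0,0,0,0,0],[-2,0.07,0,0,0,0,0],[-1.5,0.05,0,0,0,0,0]]'
python3 -m pendant '[[-0.4,0.02,0,0,0,0,0],[-0.3,0,0,0,0,0,0],[0,0,0,0,0,0,0],[0,0,0,0,0,0,0]]'
```

```text
time: 11.05
tool_pos: [0.441, 0.004, 0.0901]
ee_rot: [2.603, -0.018, 1.54]
wrist_force: [43.4, 0.6, -14.1]
width: 0.0099
finger_force: 29.8
time: 11.45
tool_pos: [0.4397, 0.003, 0.0924]
ee_rot: [2.589, -0.018, 1.537]
wrist_force: [38.8, 1.2, -13.5]
width: 0.0101
finger_force: 30.0
```

```bash
python3 -m pendant '[[0.5,0,0,0,0,0,0],[0,0,0,0,0,0,0.27],[0,0,0,0,0,0,0.27],[0,0,0,0,0,0,0.27],[-1,0,1.7,0,0,0,0.27],[-2.3,0,3.9,0,0,0,0.27],[-2.3,0,3.9,0,0,0,0.27],[-1,0,4.5,0,7.5,0,0.5]]'
python3 -m pendant '[[1.5,0,4,0,7.5,0,0.5],[3,0,3,0,7.5,0,0.5],[3,0,3,0,7.5,0,0.5],[3,0,2,0,1,0,0.5],[2,0,0,0,0,0,0.5],[0,0,0,0,0,0,0.5],[0,0,0,0,0,0,0.5],[0,0,0,0,0,0,0.5]]'
python3 -c "
from h import *
st()
im,P=snap('wrist','w4.png');im,P=snap('top','top1.png')"
```

```text
time: 12.25
tool_pos: [0.3611, 0.0048, 0.215]
ee_rot: [2.769, -0.016, 1.536]
wrist_force: [1.0, -0.4, -0.9]
width: 0.0306
finger_force: 0.0
time: 13.05
tool_pos: [0.4928, 0.0041, 0.3432]
ee_rot: [-3.123, 0.001, 1.535]
wrist_force: [0.0, 0.2, 0.0]
width: 0.047
finger_force: 0.0
13.05 [0.4928 0.0041 0.3432] [-178.9    0.    88. ] [-0.11 -0.02  1.23 -0.    1.95 -0.07] 0.047 [0.  0.2 0. ]
```

View pics/w4.png

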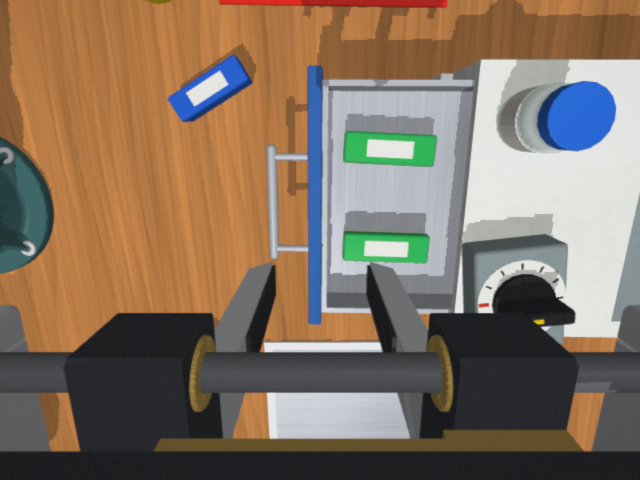

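The drawer is open with two green boxes at (390,149) and (386,247), both lengthwise along x. The timer still reads zero. Now I'll measure the boxes, drawer and plate.

```bash
cat >> h.py <<'E'
def rects(im,P,lo,hi,z,name,amin=60,roi=None):
    hsv=cv2.cvtColor(im,cv2.COLOR_RGB2HSV); m=cv2.inRange(hsv,np.array(lo),np.array(hi))
    if roi: k=np.zeros_like(m); k[roi[1]:roi[3],roi[0]:roi[2]]=255; m&=k
    out=[]
    for k in cv2.findContours(m,cv2.RETR_EXTERNAL,cv2.CHAIN_APPROX_NONE)[0]:
        if cv2.contourArea(k)<amin: continue
        w=np.array([onz(P,u,v,z)[:2] for u,v in k.reshape(-1,2)],np.float32)
        b=cv2.boxPoints(cv2.minAreaRect(w)); e=b[1]-b[0],b[2]-b[1]; L=max(e,key=np.linalg.norm)
        a=(np.degrees(np.arctan2(L[1],L[0]))+90)%180-90
        print(name,b.mean(0).round(4),[round(float(np.linalg.norm(x)),3) for x in e],'yaw',round(a,1))
G=([50,120,60],[80,255,255]); O=([5,180,120],[16,255,255])
E
python3 - <<'E'
from h import *
P=imaging.camera_params('wrist'); im=cv2.imread('pics/w4.png')[:,:,::-1].copy()
rects(im,P,*G,.099,'green',300)
print('handle',[onz(P,u,v,.102)[:2].round(4) for u,v in [(272,147),(275,254)]])
print('front panel outer top',[onz(P,u,v,.117)[:2].round(4) for u,v in [(309,67),(311,323)]])
print('drawer inner far-left floor edge y',onz(P,330,105,.063), 'cab front', [onz(P,u,v,.13)[:2].round(4) for u,v in [(480,60),(462,250)]])
T=imaging.camera_params('top'); t=cv2.imread('pics/top1.png')[:,:,::-1].copy()
rects(t,T,*G,.099,'greenT',40); rects(t,T,*O,.040,'orangeT',40)
rects(t,T,[0,0,185],[180,40,255],.004,'plate',300,(415,190,510,300))
rects(t,T,[0,200,100],[4,255,255],.004,'red',300)
E
```

```text
green [ 0.5634 -0.0513] [0.098, 0.035] yaw -3.8
green [0.5667 0.0603] [0.098, 0.033] yaw -5.0
handle [array([0.4396, 0.0664]), array([ 0.4347, -0.0551])]
front panel outer top [array([0.4838, 0.1426]), array([ 0.4739, -0.1369])]
drawer inner far-left floor edge y [0.50401649 0.11015485 0.063     ] cab front [array([0.6463, 0.1404]), array([ 0.6405, -0.0477])]
orangeT [0.4256 0.3097] [0.037, 0.101] yaw 80.8
orangeT [0.5234 0.3753] [0.037, 0.106] yaw 89.7
plate [ 0.5299 -0.3403] [0.278, 0.207] yaw -1.3
```

```bash
python3 -m pendant '[[0,0,0,0,-1.1,0,0.64],[0.9,-0.7,0,0,0,-8.35,0.64],[0.9,-0.7,0,0,0,-8.35,0.64],[0.9,-0.7,0,0,0,-8.35,0.64],[0.9,-0.7,0,0,0,-8.35,0.64],[0.9,-0.7,0,0,0,-8.35,0.64],[0.9,-0.7,0,0,0,-8.35,0.64],[0.9,-0.7,0,0,0,-8.35,0.64]]' >/dev/null
python3 -m pendant '[[0.8,-0.6,-2,0,0,-8.35,0.64],[0,0,-4,0,0,-8.35,0.64],[0,0,-4,0,0,-8.35,0.64],[0,0,-3,0,0,-8.35,0.64],[0,0,0,0,0,0,0.64],[0,0,0,0,0,0,0.64],[0,0,0,0,0,0,0.64]]'
```

```text
time: 14.65
tool_pos: [0.5664, -0.0512, 0.2168]
ee_rot: [3.139, -0.005, -0.066]
wrist_force: [-0.3, -0.2, 0.7]
width: 0.0598
finger_force: 0.0
```

```bash
python3 -m pendant '[[-0.3,0,-4,0,0,0,0.64],[0,0,-4,0,0,0,0.64],[0,0,-3,0,0,0,0.64],[0,0,-1.7,0,0,0,0.64],[0,0,-1,0,0,0,0.64],[0,0,0,0,0,0,0.64],[0,0,0,0,0,0,0.64]]'
python3 -m pendant '[[0,0,0,0,0,0,0.1],[0,0,0,0,0,0,0.1],[0,0,0,0,0,0,0.1],[0,0,0,0,0,0,0.1],[0,0,0,0,0,0,0.1],[0,0,0,0,0,0,0.1]]'
```

```text
time: 15.35
tool_pos: [0.5638, -0.0513, 0.0787]
ee_rot: [3.139, -0.004, -0.067]
wrist_force: [-1.3, -0.3, 0.1]
width: 0.0605
finger_force: 0.0
time: 15.95
tool_pos: [0.5628, -0.0515, 0.0773]
ee_rot: [3.139, -0.001, -0.068]
wrist_force: [-0.2, -0.2, 3.1]
width: 0.0339
finger_force: 30.0
```

```bash
python3 -m pendant '[[0,0,2,0,0,0,0.1],[0,0,4,0,0,0,0.1],[0,0,4,0,0,0,0.1],[-0.4,-3,0,0,0,0,0.1],[-0.4,-4,0,0,0,0,0.1],[-0.4,-4,0,0,0,0,0.1],[-0.4,-4,0,0,0,0,0.1],[-0.4,-4,0,0,0,0,0.1]]'
python3 -m pendant '[[-0.4,-4,0,0,0,0,0.1],[-0.4,-4,0,0,0,0,0.1],[-0.4,-4,0,0,0,1.5,0.1],[-0.1,-1.9,0,0,0,1,0.1],[0,0,-4,0,0,0,0.1],[0,0,-4,0,0,0,0.1],[0,0,0,0,0,0,0.1],[0,0,0,0,0,0,0.1]]'
```

```text
time: 16.75
tool_pos: [0.5418, -0.2417, 0.1753]
ee_rot: [-3.141, 0.001, -0.067]
wrist_force: [0.4, 0.5, -1.7]
width: 0.034
finger_force: 30.0
time: 17.55
tool_pos: [0.5288, -0.3791, 0.0951]
ee_rot: [-3.141, 0.003, -0.024]
wrist_force: [-0.3, 0.3, -0.7]
width: 0.0338
finger_force: 30.0
```

```bash
python3 -m pendant '[[0,0,-4,0,0,0,0.1],[0,0,-2.4,0,0,0,0.1],[0,0,-1.2,0,0,0,0.1],[0,0,0,0,0,0,0.1],[0,0,0,0,0,0,0.1],[0,0,0,0,0,0,0.64],[0,0,0,0,0,0,0.64],[0,0,0,0,0,0,0.64]]'
python3 -m pendant '[[0,0,0,0,0,0,0.64],[0,0,4,0,0,0,0.64],[0,0,4,0,0,0,0.64],[0,0,4,0,0,0,0.64],[0,0,3,0,0,0,0.64],[0.4,4,2,0,0,0,0.64],[0.4,4,0,0,0,0,0.64],[0.4,4,0,0,0,0,0.64]]'
python3 -m pendant '[[0.4,4,0,0,0,0,0.64],[0.4,4,0,0,0,0,0.64],[0.4,4,0,0,0,0,0.64],[0.4,4,0,0,0,0,0.64],[0.4,4,0,0,0,-1.5,0.64],[0.4,4,0,0,0,-1.5,0.64],[0.4,4,0,0,0,-1,0.64],[0.4,4,0,0,0,0,0.64]]'
python3 -m pendant '[[0,0,0,0,0,0,0.64],[0,0,0,0,0,0,0.64],[0,0,0,0,0,0,0.64]]'
python3 -c "
from h import *
im,T=snap('top'); rects(im,T,*G,.04,'green@plate',40); rects(im,T,*O,.04,'orange',40)"
```

```text
time: 18.35
tool_pos: [0.5301, -0.3807, 0.0222]
ee_rot: [3.138, -0.002, -0.024]
wrist_force: [0.3, 0.4, -0.1]
width: 0.0543
finger_force: 0.0
time: 19.15
tool_pos: [0.5418, -0.2593, 0.1922]
ee_rot: [3.138, -0.003, -0.025]
wrist_force: [0.4, -0.5, -0.1]
width: 0.0603
finger_force: 0.0
time: 19.95
tool_pos: [0.5733, 0.0616, 0.1908]
ee_rot: [3.14, -0.001, -0.094]
wrist_force: [0.2, -0.4, 0.1]
width: 0.0599
finger_force: 0.0
time: 20.25
tool_pos: [0.5733, 0.0591, 0.1906]
ee_rot: [3.139, -0.0, -0.095]
wrist_force: [0.1, 0.1, -0.0]
width: 0.0606
finger_force: 0.0
green@plate [ 0.516  -0.3797] [0.061, 0.027] yaw -3.1
orange [0.4257 0.3095] [0.037, 0.102] yaw 81.6
orange [0.5249 0.3738] [0.04, 0.109] yaw 89.7
```

```bash
python3 -m pendant '[[-0.7,0.1,-4,0,0,0,0.64],[0,0,-4,0,0,0,0.64],[0,0,-2.2,0,0,0,0.64],[0,0,-1,0,0,0,0.64],[0,0,0,0,0,0,0.64],[0,0,0,0,0,0,0.64]]'
python3 -m pendant '[[0,0,0,0,0,0,0.1],[0,0,0,0,0,0,0.1],[0,0,0,0,0,0,0.1],[0,0,0,0,0,0,0.1],[0,0,0,0,0,0,0.1],[0,0,2,0,0,0,0.1],[0,0,4,0,0,0,0.1],[0,0,4,0,0,0,0.1]]'
python3 -m pendant '[[-0.4,-4,0,0,0,0,0.1],[-0.4,-4,0,0,0,0,0.1],[-0.4,-4,0,0,0,0,0.1],[-0.4,-4,0,0,0,0,0.1],[-0.4,-4,0,0,0,0,0.1],[-0.4,-4,0,0,0,0,0.1],[-0.4,-4,0,0,0,1.5,0.1],[-0.4,-4,0,0,0,2,0.1]]'
python3 -m pendant '[[-0.4,-4,0,0,0,0,0.1],[0,0,-4,0,0,0,0.1],[0,0,-4,0,0,0,0.1],[0,0,0,0,0,0,0.1],[0,0,0,0,0,0,0.1]]'
```

```text
time: 20.9
tool_pos: [0.5674, 0.0604, 0.08]
ee_rot: [3.14, -0.002, -0.095]
wrist_force: [0.5, -0.0, 1.1]
width: 0.0601
finger_force: 0.0
time: 21.7
tool_pos: [0.5651, 0.0613, 0.1776]
ee_rot: [3.14, 0.004, -0.094]
wrist_force: [0.8, 0.2, -0.8]
width: 0.0337
finger_force: 30.0
time: 22.5
tool_pos: [0.5338, -0.2601, 0.1776]
ee_rot: [3.141, 0.001, -0.031]
wrist_force: [0.5, 0.0, -2.0]
width: 0.0338
finger_force: 30.0
time: 23.0
tool_pos: [0.5298, -0.2983, 0.0975]
ee_rot: [-3.141, 0.002, -0.033]
wrist_force: [0.2, -0.8, -1.1]
width: 0.0338
finger_force: 30.0
```

```bash
python3 -m pendant '[[0,0,-4,0,0,0,0.1],[0,0,-2.4,0,0,0,0.1],[0,0,-1.1,0,0,0,0.1],[0,0,0,0,0,0,0.1],[0,0,0,0,0,0,0.1],[0,0,0,0,0,0,0.64],[0,0,0,0,0,0,0.64],[0,0,0,0,0,0,0.64]]'
python3 -m pendant '[[0,0,0,0,0,0,0.64],[0,0,4,0,0,0,0.64],[0,0,4,0,0,0,0.64],[0,0,4,0,0,0,0.64],[0,0,4,0,0,0,0.64],[-0.6,4,2,0,0,7.6,0.64],[-0.6,4,2,0,0,7.6,0.64],[-0.6,4,0,0,0,7.6,0.64]]'
python3 -m pendant '[[-0.6,4,0,0,0,7.6,0.64],[-0.6,4,0,0,0,7.6,0.64],[-0.6,4,0,0,0,7.6,0.64],[-0.6,4,0,0,0,7.6,0.64],[-0.6,4,0,0,0,7.6,0.64],[-0.6,4,0,0,0,7.6,0.64],[-0.6,4,0,0,0,7.6,0.64],[-0.6,4,0,0,0,7.6,0.64]]' >/dev/null
python3 -m pendant '[[-0.6,4,0,0,0,0,0.64],[-0.6,4,0,0,0,0,0.64],[-0.6,4,0,0,0,0,0.64],[-0.6,3,0,0,0,0,0.64],[0,0,0,0,0,0,0.64],[0,0,0,0,0,0,0.64],[0,0,0,0,0,0,0.64]]'
python3 - <<'E'
from h import *
im,P=snap('wrist','w5.png'); rects(im,P,*O,.04,'orangeW',200)
im,T=snap('top','top2.png'); rects(im,T,*G,.04,'green',40); rects(im,T,*O,.04,'orangeT',40)
print('pot',onz(T,254,321,.103))
E
```

```text
time: 23.8
tool_pos: [0.5312, -0.2996, 0.0252]
ee_rot: [3.138, -0.003, -0.033]
wrist_force: [-0.9, 0.1, 0.2]
width: 0.0545
finger_force: 0.0
time: 24.6
tool_pos: [0.5135, -0.1787, 0.2278]
ee_rot: [3.134, -0.005, 0.369]
wrist_force: [0.4, -0.3, 0.3]
width: 0.0603
finger_force: 0.0
time: 26.1
tool_pos: [0.4406, 0.2901, 0.2236]
ee_rot: [3.139, 0.0, 1.425]
wrist_force: [-0.3, -0.1, 0.1]
width: 0.06
finger_force: 0.0
orangeW [0.4243 0.311 ] [0.034, 0.099] yaw 81.5
orangeW [0.5206 0.375 ] [0.035, 0.1] yaw 87.6
green [ 0.4982 -0.2971] [0.024, 0.024] yaw -2.5
green [ 0.5145 -0.3796] [0.058, 0.027] yaw -3.1
orangeT [0.422  0.2803] [0.037, 0.041] yaw 86.1
pot [0.29972607 0.27364071 0.103     ]
```

View pics/top2.png

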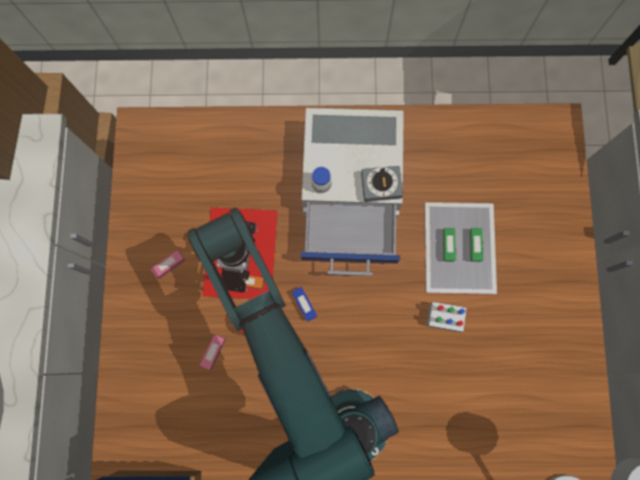

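View pics/w5.png

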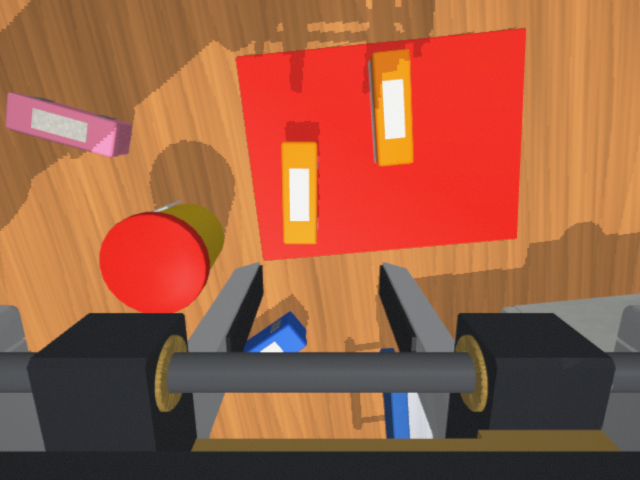

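Both green boxes lie on the plate, at (450,245) and (477,244) in the top view. The wrist view shows orange A at (300,192) and B at (392,107), with the pot at (155,260). I'll pick A with a slightly high grasp to clear the pot.

```bash
python3 -m pendant '[[-1.6,2.1,-3,0,0,0,0.64],[0,0,-4,0,0,0,0.64],[0,0,-4,0,0,0,0.64],[0,0,-4,0,0,0,0.64],[0,0,-3,0,0,0,0.64],[0,0,-1.6,0,0,0,0.64],[0,0,0,0,0,0,0.64],[0,0,0,0,0,0,0.64]]'
python3 -m pendant '[[0,0,0,0,0,0,0.1],[0,0,0,0,0,0,0.1],[0,0,0,0,0,0,0.1],[0,0,0,0,0,0,0.1],[0,0,0,0,0,0,0.1],[0,0,0,0,0,0,0.1]]'
```

```text
time: 27.0
tool_pos: [0.425, 0.3115, 0.0281]
ee_rot: [3.139, -0.0, 1.425]
wrist_force: [1.3, 0.0, 0.1]
width: 0.0601
finger_force: 0.0
time: 27.6
tool_pos: [0.4247, 0.3123, 0.0284]
ee_rot: [3.139, -0.001, 1.426]
wrist_force: [-2.2, -0.4, 5.4]
width: 0.0339
finger_force: 30.0
```

```bash
python3 -m pendant '[[0,0,2,0,0,0,0.1],[0,0,4,0,0,0,0.1],[0,0,4,0,0,0,0.1],[0,0,4,0,0,0,0.1],[0,0,3,0,0,0,0.1],[1.4,-3.64,0,0,0,-7.6,0.1],[1.4,-3.64,0,0,0,-7.6,0.1],[1.4,-3.64,0,0,0,-7.6,0.1]]'
python3 -m pendant '[[1.4,-3.64,0,0,0,-7.6,0.1],[1.4,-3.64,0,0,0,-7.6,0.1],[1.4,-3.64,0,0,0,-7.6,0.1],[1.4,-3.64,0,0,0,-7.6,0.1],[1.4,-3.64,0,0,0,-7.6,0.1],[1.4,-3.64,0,0,0,-7.6,0.1],[1.4,-3.64,0,0,0,-7.6,0.1],[0,0,0,0,0,-7.7,0.1]]'
python3 -m pendant '[[0,0,0,0,0,0,0.1],[0,0,0,0,0,0,0.1],[0,0,0,0,0,0,0.1]]'
```

```text
time: 28.4
tool_pos: [0.4665, 0.2018, 0.1971]
ee_rot: [3.14, 0.0, 1.024]
wrist_force: [0.2, 0.4, -1.4]
width: 0.034
finger_force: 30.0
time: 29.2
tool_pos: [0.5651, -0.0566, 0.1958]
ee_rot: [3.138, 0.002, -0.046]
wrist_force: [0.2, 1.0, -1.5]
width: 0.0336
finger_force: 30.0
time: 29.5
tool_pos: [0.5641, -0.0512, 0.1973]
ee_rot: [3.14, 0.0, -0.032]
wrist_force: [0.1, 0.1, -1.2]
width: 0.0337
finger_force: 30.0
```

```bash
python3 -m pendant '[[0,0,-4,0,0,0,0.1],[0,0,-4,0,0,0,0.1],[0,0,-2,0,0,0,0.1],[0,0,-0.8,0,0,0,0.1],[0,0,0,0,0,0,0.1],[0,0,0,0,0,0,0.1],[0,0,0,0,0,0,0.64],[0,0,0,0,0,0,0.64]]'
python3 -m pendant '[[0,0,0,0,0,0,0.64],[0,0,0,0,0,0,0.64],[0,0,4,0,0,0,0.64],[0,0,4,0,0,0,0.64],[0,0,4,0,0,0,0.64],[-0.4,3.87,0,0,0,8.13,0.64],[-0.4,3.87,0,0,0,8.13,0.64],[-0.4,3.87,0,0,0,8.13,0.64]]'
python3 -m pendant '[[-0.4,3.87,0,0,0,8.13,0.64],[-0.4,3.87,0,0,0,8.13,0.64],[-0.4,3.87,0,0,0,8.13,0.64],[-0.4,3.87,0,0,0,8.13,0.64],[-0.4,3.87,0,0,0,8.13,0.64],[-0.4,3.87,0,0,0,8.13,0.64],[-0.4,3.87,0,0,0,8.13,0.64],[-0.4,3.87,0,0,0,8.13,0.64]]'
python3 -m pendant '[[0,0,0,0,0,0,0.64],[0,0,0,0,0,0,0.64],[0,0,0,0,0,0,0.64]]'
python3 - <<'E'
from h import *
im,P=snap('wrist','w6.png'); rects(im,P,*O,.04,'orangeW',200); rects(im,P,*O,.099,'orangeW drawer',200)
im,T=snap('top','top3.png'); rects(im,T,*O,.099,'orangeT drawer',40)
E
```

```text
time: 30.3
tool_pos: [0.5652, -0.0521, 0.0909]
ee_rot: [3.139, -0.003, -0.034]
wrist_force: [0.1, -0.8, -0.5]
width: 0.0464
finger_force: 0.0
time: 31.1
tool_pos: [0.5524, 0.065, 0.2103]
ee_rot: [3.139, -0.001, 0.396]
wrist_force: [-0.3, -0.1, -0.1]
width: 0.0602
finger_force: 0.0
time: 31.9
tool_pos: [0.5201, 0.3752, 0.2096]
ee_rot: [3.139, -0.0, 1.532]
wrist_force: [0.3, -0.4, 0.6]
width: 0.0603
finger_force: 0.0
time: 32.2
tool_pos: [0.5207, 0.3727, 0.2095]
ee_rot: [3.14, 0.001, 1.524]
wrist_force: [0.3, -0.7, -0.3]
width: 0.0602
finger_force: 0.0
orangeW [0.5215 0.3762] [0.034, 0.1] yaw 87.5
orangeW drawer [0.5221 0.3884] [0.028, 0.082] yaw 87.5
```

View pics/w6.png

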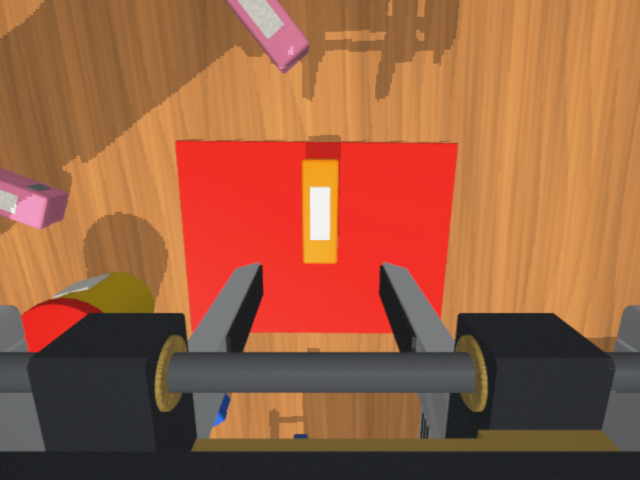

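Orange B sits at (320,211), centred between the fingers. Descend and grip.

```bash
python3 -m pendant '[[0.1,0.3,-4,0,0,0,0.64],[0,0,-4,0,0,0,0.64],[0,0,-4,0,0,0,0.64],[0,0,-4,0,0,0,0.64],[0,0,-1.7,0,0,0,0.64],[0,0,-0.8,0,0,0,0.64],[0,0,0,0,0,0,0.64],[0,0,0,0,0,0,0.64]]'
python3 -m pendant '[[0,0,0,0,0,0,0.1],[0,0,0,0,0,0,0.1],[0,0,0,0,0,0,0.1],[0,0,0,0,0,0,0.1],[0,0,0,0,0,0,0.1],[0,0,0,0,0,0,0.1]]'
python3 -m pendant '[[0,0,2,0,0,0,0.1],[0,0,4,0,0,0,0.1],[0,0,4,0,0,0,0.1],[0,0,4,0,0,0,0.1],[0,0,3,0,0,0,0.1],[0.4,-3.5,0,0,0,-8.13,0.1],[0.5,-3.5,0,0,0,-8.13,0.1],[0.5,-3.5,0,0,0,-8.13,0.1]]'
python3 -m pendant '[[0.5,-3.5,0,0,0,-8.13,0.1],[0.5,-3.5,0,0,0,-8.13,0.1],[0.5,-3.5,0,0,0,-8.13,0.1],[0.5,-3.5,0,0,0,-8.13,0.1],[0.5,-3.5,0,0,0,-8.13,0.1],[0.5,-3.5,0,0,0,-8.13,0.1],[0,0,0,0,0,-8.13,0.1],[0,0,0,0,0,-8.13,0.1]]'
python3 -m pendant '[[0,0,0,0,0,0,0.1],[0,0,0,0,0,0,0.1],[0,0,0,0,0,0,0.1]]'
python3 - <<'E'
from h import *
im,P=snap('wrist','w7.png'); rects(im,P,*O,.099,'orangeW drawer',200)
im,T=snap('top','top4.png'); rects(im,T,*O,.099,'orangeT drawer',30)
E
```

```text
time: 33.1
tool_pos: [0.5227, 0.3768, 0.0264]
ee_rot: [3.137, -0.002, 1.525]
wrist_force: [0.4, 0.5, -0.1]
width: 0.0602
finger_force: 0.0
time: 33.7
tool_pos: [0.5215, 0.377, 0.0253]
ee_rot: [3.139, -0.001, 1.526]
wrist_force: [-0.5, 0.7, 4.5]
width: 0.0338
finger_force: 30.0
time: 34.5
tool_pos: [0.5353, 0.2707, 0.194]
ee_rot: [3.14, 0.001, 1.096]
wrist_force: [0.2, -0.1, -1.0]
width: 0.0339
finger_force: 30.0
time: 35.3
tool_pos: [0.5652, 0.0601, 0.1935]
ee_rot: [3.139, 0.001, -0.043]
wrist_force: [-0.6, 0.5, -1.5]
width: 0.0339
finger_force: 30.0
time: 35.6
tool_pos: [0.5652, 0.062, 0.1942]
ee_rot: [3.14, 0.0, -0.032]
wrist_force: [-0.8, -0.6, -1.6]
width: 0.0336
finger_force: 30.0
orangeW drawer [0.5346 0.0638] [0.127, 0.056] yaw -1.9
orangeW drawer [ 0.5648 -0.0476] [0.097, 0.035] yaw -1.8
orangeT drawer [0.5515 0.0634] [0.018, 0.023] yaw 89.7
```

View pics/top4.png

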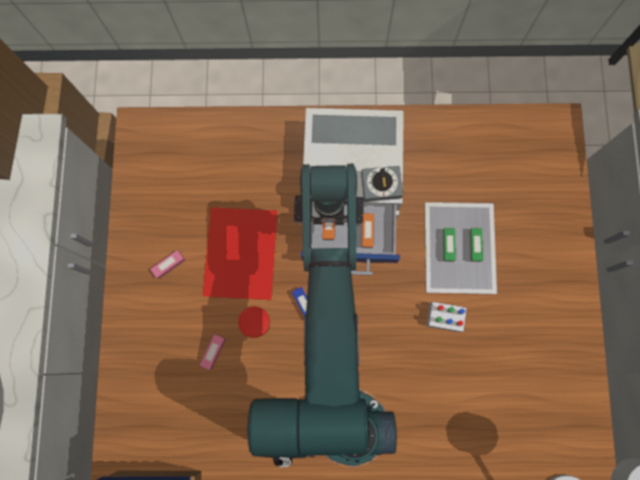

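Box A lies in the drawer at (368,230) and B is held above the free left half. Timer and greens are unchanged. Place B.

```bash
python3 -m pendant '[[0,0,-4,0,0,0,0.1],[0,0,-4,0,0,0,0.1],[0,0,-2,0,0,0,0.1],[0,0,-0.7,0,0,0,0.1],[0,0,0,0,0,0,0.1],[0,0,0,0,0,0,0.1],[0,0,0,0,0,0,0.64],[0,0,0,0,0,0,0.64]]'
python3 -m pendant '[[0,0,0,0,0,0,0.64],[0,0,0,0,0,0,0.64],[0,0,4,0,0,0,0.64],[0,0,4,0,0,0,0.64],[0,0,4,0,0,0,0.4],[-4,-1,3,0,0,0,0.2],[-4,-1,0,0,0,0,0],[-4,-1,0,0,0,0,0]]'
python3 -m pendant '[[-4,-1,0,0,0,0,0],[-3,-1,0,0,0,0,0],[0,0,0,0,0,0,0],[0,0,0,0,0,0,0],[0,0,0,0,0,0,0],[0,0,0,0,0,0,0]]'
python3 - <<'E'
from h import *
im,P=snap('wrist','w8.png'); rects(im,P,*O,.099,'orangeW drawer',200); st()
im,T=snap('top','top5.png'); rects(im,T,*O,.099,'orangeT drawer',30)
E
```

```text
time: 36.5
tool_pos: [0.5665, 0.0617, 0.0894]
ee_rot: [3.14, -0.004, -0.035]
wrist_force: [0.2, -0.3, -0.5]
width: 0.0467
finger_force: 0.0
time: 37.3
tool_pos: [0.4456, 0.0316, 0.2386]
ee_rot: [3.14, -0.003, -0.034]
wrist_force: [-1.1, -0.5, -0.4]
width: 0.0314
finger_force: 0.0
time: 37.9
tool_pos: [0.3769, 0.0121, 0.2367]
ee_rot: [3.14, 0.001, -0.034]
wrist_force: [0.2, 0.2, -0.1]
width: 0.0005
finger_force: 0.0
orangeW drawer [ 0.5287 -0.0483] [0.032, 0.033] yaw 88.0
orangeW drawer [0.5311 0.0629] [0.034, 0.033] yaw -2.0
37.95 [0.3769 0.0121 0.2366] [ 1.799e+02  1.000e-01 -2.000e+00] [-0.12 -0.31  1.69 -0.    1.76  1.49] 0.0002 [-0.3  0.6 -0.2]
```

View pics/w8.png

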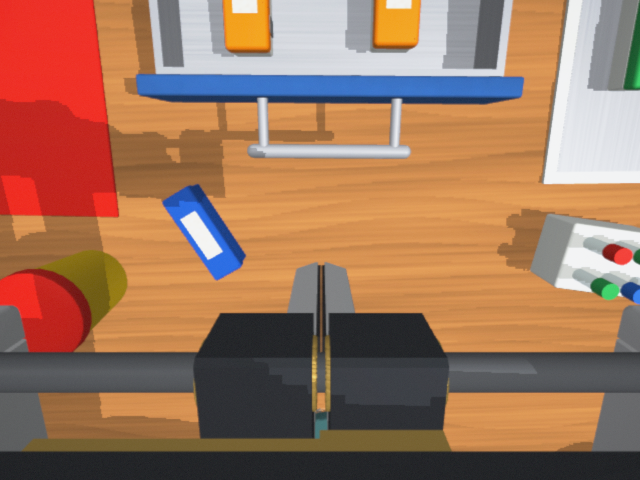

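The drawer holds both oranges at (247,25) and (397,25). The handle is at (328,152), clear of the closed fingers. I'll lower them in front of the bar and push slowly.

```bash
python3 -m pendant '[[0,-0.8,-4,0,0,0,0],[0,0,-4,0,0,0,0],[0,0,-4,0,0,0,0],[0,0,-2.2,0,0,0,0],[2,0,0,0,0,0,0],[1.5,0,0,0,0,0,0],[0.7,0,0,0,0,0,0],[0.5,0,0,0,0,0,0]]'
python3 -m pendant '[[1,-0.04,0,0,0,0,0],[1.5,-0.06,0,0,0,0,0],[1.5,-0.06,0,0,0,0,0],[1.5,-0.06,0,0,0,0,0],[1.5,-0.06,0,0,0,0,0],[1.5,-0.06,0,0,0,0,0],[1.5,-0.06,0,0,0,0,0],[1.5,-0.06,0,0,0,0,0]]'
python3 -m pendant '[[1.5,-0.06,0,0,0,0,0],[1,-0.04,0,0,0,0,0],[0.5,0,0,0,0,0,0],[0,0,0,0,0,0,0]]'
```

```text
time: 38.8
tool_pos: [0.423, 0.004, 0.0946]
ee_rot: [3.14, 0.003, -0.034]
wrist_force: [-3.4, -0.9, 1.2]
width: 0.0002
finger_force: 1.3
time: 39.6
tool_pos: [0.538, -0.0007, 0.0946]
ee_rot: [3.14, 0.002, -0.035]
wrist_force: [-2.5, -1.1, 1.3]
width: 0.0005
finger_force: 1.5
time: 40.0
tool_pos: [0.5688, -0.0017, 0.0948]
ee_rot: [3.14, -0.001, -0.035]
wrist_force: [-0.4, 0.9, 0.3]
width: 0.0006
finger_force: 0.0
```

```bash
python3 -m pendant '[[0.3,0,0,0,0,0,0],[0.2,0,0,0,0,0,0],[0.2,0,0,0,0,0,0],[0.2,0,0,0,0,0,0]]'
python3 -m pendant '[[0.2,0,0,0,0,0,0],[0.2,0,0,0,0,0,0],[0,0,0,0,0,0,0]]'
```

```text
time: 40.4
tool_pos: [0.5692, -0.0016, 0.0949]
ee_rot: [3.139, 0.019, -0.035]
wrist_force: [-25.6, -0.4, 14.1]
width: 0.0006
finger_force: 12.2
time: 40.7
tool_pos: [0.5693, -0.0016, 0.095]
ee_rot: [3.138, 0.028, -0.035]
wrist_force: [-30.7, -0.6, 16.6]
width: 0.0004
finger_force: 15.8
```

It is at the hard stop. Retract and verify.

```bash
python3 -m pendant '[[-2,0,0,0,0,0,0],[-4,0,0,0,0,0,0],[-2,0,4,0,0,0,0],[0,0,5,0,0,0,0],[0,0,5,0,0,0,0],[0,0,4,0,0,0,0],[0,0,4,0,0,0,0],[0,0,0,0,0,0,0]]'
python3 -m pendant '[[0,0,0,0,0,0,0],[0,0,0,0,0,0,0],[0,0,0,0,0,0,0]]'
python3 - <<'E'
from h import *
im,P=snap('wrist','w9.png'); rects(im,P,*O,.04,'orange',100); st()
hsv=cv2.cvtColor(im,cv2.COLOR_RGB2HSV)
E
```

```text
time: 41.5
tool_pos: [0.5033, -0.0018, 0.323]
ee_rot: [3.139, -0.016, -0.034]
wrist_force: [0.3, 0.1, 0.1]
width: 0.0002
finger_force: 0.0
time: 41.8
tool_pos: [0.5005, -0.0016, 0.3128]
ee_rot: [3.14, 0.003, -0.035]
wrist_force: [-0.0, 0.1, -0.5]
width: 0.0003
finger_force: 0.0
41.85 [ 0.5006 -0.0016  0.313 ] [179.9   0.2  -2. ] [-0.12 -0.02  1.29 -0.    1.87  1.49] 0.0005 [ 0.   0.3 -0.3]
```

View pics/w9.png

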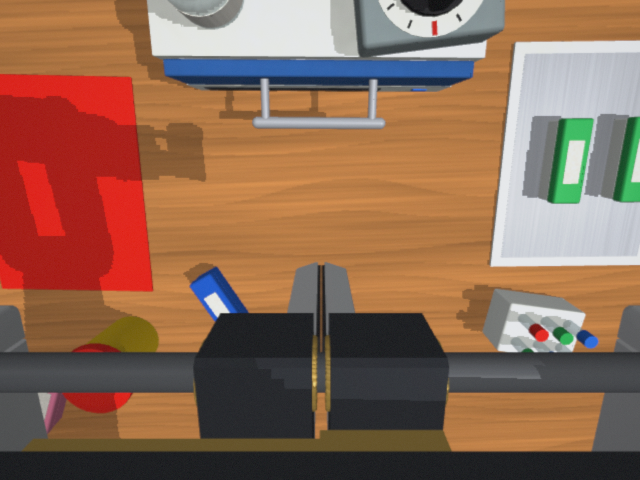

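The drawer looks home, with the handle at (320,123), and the greens are on the plate. A quick numeric check of the handle and pointer, then I hand in.

Run:
```python
from h import *
P=imaging.camera_params('wrist'); print('handle',np.mean([onz(P,u,v,.102)[:2] for u,v in [(258,123),(381,124)]],0))
im,T=snap('top','top6.png'); h=cv2.cvtColor(im,cv2.COLOR_RGB2HSV); m=cv2.inRange(h,np.array([20,80,90]),np.array([35,255,255])); m[:160]=0;m[205:]=0;m[:,:360]=0;m[:,405:]=0
a=np.array([onz(T,u,v,.21)[:2] for v,u in np.argwhere(m)]); c=a.mean(0); v=np.linalg.svd(a-c)[2][0]; print('pointer',c,np.degrees(np.arctan(v[1]/v[0])),len(a))
rects(im,T,*G,.04,'green',20); st()
```

```text
handle [ 0.58442903 -0.00264671]<stdin>:4: RuntimeWarning: Mean of empty slice.
  ret = ret.dtype.type(ret / rcount)
Traceback (most recent call last):
numpy.linalg.LinAlgError: 1-dimensional array given. Array must be at least two-dimensional
```

```bash
python3 -c "
from h import *
print(robot.close_job()); st()"
```

```text
the job is handed in; nothing more can be done
None
the job is handed in; nothing more can be done
```

I handed the job in at about 42 s: timer turned to zero before the drawer was opened, both green boxes moved to the plate, both orange boxes (two present) laid flat in the drawer, and the drawer pushed to its stop; my last pointer re-check failed, but the knob read zero in earlier pictures and wasn't touched after that.

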